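# Tamp the sweet tin's lid home

## Task

One of the two steel tins on the table still has its sprung lid standing proud and crooked. Take the tamper by its handle and press that lid straight down with it until it bottoms out fully home and level, keeping the gripper itself off the lid; then stand the tamper back upright on its cork mat and let go. Leave the other tin and the things around as they are.

Things in the scene. Friction and masses are not known exactly. Their poses are not given: they have to be found in the camera images.
- open_tin: the round steel tin to be closed: 80 mm across, rim 56 mm above the table, standing in a round wooden nest (100 mm across, 12 mm high), both fixed to the table. Origin on its axis at table height; z up. It swaps places with the other tin and the mat. Behind the work, from about 0.60 m in front of the robot, stands a fixed round display stand whose top reaches 0.28 m above the table: swing the arm across in front of it
- lid: its lid, a flat steel disc 77 mm across and 6 mm thick over a black rubber plug (69 mm across). Origin at the centre of its top face, z out of that face. The top stands 77 to 80 mm above the table at the start and 62 mm when home, 6 mm above the tin's rim. It can tilt up to 0.12 rad any way about its centre (starts crooked) and keeps whatever tilt it is left with; a level face pressed down on it levels it, an off-centre push tilts it
- lid_drop (a joint): how far the lid is pushed down, m: 0 to 0.003 at the start, 0.018 bottomed out against a hard stop. A spring and rubber friction resist with about 8 N at first and 11 N at the bottom; the friction holds the lid where it is left
- closed_tin: the other tin, same form and size, whose lid is already home and level, its top 62 mm above the table; fixed; origin on its axis at table height. Nothing to do there
- mat_top (a point): centre of the top of a round cork mat, 120 mm across, 3 mm thick, fixed; z up. The tamper stands on it at the start and goes back there
- tamper: the loose tamper, about 0.25 kg (0.17 to 0.35), 90 mm high: a flat round steel foot 58 mm across and 14 mm high, a short neck, and a round dark wooden handle 31 mm across from 18 to 90 mm above the underside. Origin at the centre of its underside; z up along the handle. Starts upright on the mat, up to 21 mm off its centre
- tamper_grip (a point): point on the tamper's axis inside the handle, 50 mm above its underside: where to grip
- jar_2: bystander: sweet jar, loose, 70 mm across, 90 mm high, red cap; origin at the centre of its underside
- ribbon_pink: bystander: ribbon reel, loose, about 74x87 mm, 26 mm high, lying flat; origin at the centre of its underside
- tape_roll: bystander: tape roll, loose, 73 mm across, 18 mm high, lying flat; origin at the centre of its underside
- mint_tin: bystander: mint tin, loose, 62x94x24 mm, red; origin at the centre of its underside
Mind the look-alikes: they are no part of the job. What is shaped like the tamper but purple is not meant.

How it is judged:
On the way:
1. the tamper, standing on the lid, has pressed it fully home and level (value of joint lid_drop above 0.016 m and angle between lid's own z axis and vertical below 0.045 rad and contact force between tamper and lid above 1 N), for 0.2 s.
At the end, for the whole second after the job is handed in: The lid is home (pressed at least 16 of its 18 mm) and level within 0.045 rad; the tamper stands upright (within 0.08 rad) and at rest with its whole foot on the cork mat (centre within 31 mm of the mat's) (value of joint lid_drop above 0.016 m and angle between lid's own z axis and vertical below 0.045 rad and horizontal distance between tamper and mat_top below 0.031 m and z of tamper_grip in the frame of mat_top between 0.045 and 0.055 m and angle between tamper's own z axis and vertical below 0.08 rad and linear speed of tamper below 0.02 m/s); the robot touches nothing.
It fails at once if the gripper or arm itself pushes the lid (over 2 N) (contact force between any of the fingers, the arm and lid above 2 N).
It fails at once if the tamper, fingers or arm press on the other tin (over 2 N) (contact force between any of tamper, the fingers, the arm and closed_tin above 2 N).
It fails at once if a bystander is moved more than 25 mm (distance of any of jar_2, ribbon_pink, tape_roll, mint_tin from where it was at the start of the episode above 0.025 m).
It also fails if it takes over 54 s, if anything falls off the work surface, if the arm or the gripper's body presses on something with over 40 N, if the wrist force passes 120 N, or if a joint passes its speed limit or range.

## Robot

A 6-joint arm with a two-finger parallel gripper is mounted at the origin on a cart in front of the work surface, level with it; the furniture and walls round the work are solid. World frame = base frame: x ahead of the robot, y to its left, z up, the work surface at z = 0. Lengths are in m, angles in rad, forces in N, time in s.
With the tool pointing down it reaches from about 0.35 to 0.975 m from the base axis. Payload 7.1 kg.
Tool frame: the origin (TCP) lies midway between the tips of the shut fingers; the grasp point (between the pads) lies 19 mm behind it; z points along the fingers, y is the line along which they close (so a half turn about z gives the same grasp; the last joint's range is limited). The gripper opens to 88 mm and grips with 3 to 60 N. Pads are 20 mm wide; open, the fingers measure 115 mm over their backs; the gripper's body (75 mm by 178 mm) begins 61 mm behind the grasp point.
Start: joints at [1.245, 0.423, 1.63, -0, 1.089, -0.019], TCP at [0.189, 0.596, 0.223] pointing down, gripper open.
Joint ranges: [-3, 3], [-0.9, 2.11], [0.09, 2.58], [-1.31, 4.45], [0.11, 2.69], [-2.54, 2.54]. Speed limits (rad/s): [2.39, 2.39, 3.01, 3.14, 3.14, 3.14].

## Interface

Orientations are given as a unit quaternion [w, x, y, z].
In Python, from cell import env gives the robot as it stands. The module is installed in compiled form; this text tells all that it offers.
- The arm moves only by the tool play_rows, never from a script. Its argument "motion" is a list that holds one entry, the list of rows, each a list of 7 numbers: the shift along the world's x, y, z normalised to -1 to 1, where 1 is 200 mm, then the turn, a rotation vector about the world's x, y, z normalised to -1 to 1, where 1 is 45 degrees, then the opening, from 0 (shut) to 1 (fully open). A call has 1 to 10 rows; each row shifts and turns the commanded pose from where the row before left it; what a row does not reach is not made up. A row lasts 1/12 s, in which the tool goes at most 41.7 mm and 7.16 degrees, less where a joint would pass 70% of its speed; a pose out of reach is approached as far as the arm can. A call with a number of a shift or a turn outside -1 to 1 is refused whole. A call with a gripper value outside its range is refused whole. The fingers move at their own pace and stop on an object; "grip_force" is the grip in N (left out, the last holds). Time passes only in rows, so rows that do not move let the fingers close. It gives the time, the measured TCP pose, the force, the opening and the grip force at its end, in the units of the state.
- env.sense(): the state, without advancing time (a new reading comes with each control period).
- env.grab_frame(name): name is "side" or "top"; returns a dict with "color" (480x640x3 uint8, red, green, blue), "K" (3x3 intrinsics, pixels), "distortion" ([k1, k2, p1, p2, k3] as OpenCV has them; the pictures are not rectified), "eye" and "attitude" of the camera in the world. Camera axes: x right, y down, z forward; pixel columns grow to the right and rows downward; lengths in m; the calibration is good to about 2 mm. A picture is of the moment at which its call begins. There is no depth.
- env.sign_off(): hands the job in; it is judged then, once.
The state is a dict: "clock": time; "q": joint angles; "qd": joint speeds; "joint_efforts": joint torques, N m; "tcp_pos": TCP position; "eef_rot": TCP orientation; "contact_force": force on the tool from outside, world axes, zero at the start; "ft_torque": the same for the moment, N m; "gripper_width": opening from 0.0 (shut) to 1.0 (fully open); "grasp_force": force on a finger pad.
Only numpy, scipy, OpenCV 4.12 (cv2) and the standard library are available. Lean on these libraries where they do the work, as an engineer would, in place of code of your own. Each camera call takes 0.05 s, during which the arm holds its last target. There are 200 camera calls.

## Working session

There is one attempt and no reset: what is moved stays moved. The work goes in short steps, Python scripts to look and compute and a tool call to move; the robot and the scene stay as the last step left them, time stands still between calls to the robot, and variables do not carry over. Pictures are saved under pics/ and viewed, at most 10 in all, crops included, and the job is handed in when it is done.

Besides the shell and the picture viewer there is one more tool, called after "Call:" as name(argument=value, ...) on one line, values as JSON. play_rows: Moves the arm, as the interface text tells. Its arguments: {"type":"object","properties":{"motion":{"type":"array","items":{"type":"array","items":{"type":"array","items":{"type":"number"}}}},"grip_force":{"type":"number"}},"required":["motion"]}

```bash
mkdir -p pics
python3 - <<'E'
from cell import env
import cv2
for n in("side","top"):
    f=env.grab_frame(n); cv2.imwrite(f"pics/{n}0.png",f["color"][:,:,::-1]); print(n,f["K"],f["distortion"],f["eye"],f["attitude"])
print(env.sense())
E
```

```text
side [[598.32340829   0.         325.38947833]
 [  0.         598.32340829 245.93168082]
 [  0.           0.           1.        ]] [-0.10886484  0.          0.          0.          0.        ] [ 0.2010005  -1.13581185  0.71820637] [-0.48870279  0.85981194 -0.12988808  0.0708668 ]
top [[467.29753638   0.         322.61194917]
 [  0.         467.29753638 237.76932256]
 [  0.           0.           1.        ]] [0.03989467 0.         0.         0.         0.        ] [ 0.42143495 -0.12820936  1.096768  ] [-0.02717814  0.70795505 -0.70550873  0.01784432]
{'clock': 0.1, 'q': array([ 1.24499080e+00,  4.23752718e-01,  1.63060374e+00,  1.42134012e-05,
        1.08858339e+00, -1.90203687e-02]), 'qd': array([ 0.00023042, -0.00021254, -0.00207557, -0.00159365,  0.00130505,
       -0.00055205]), 'joint_efforts': array([-5.84100671e-04, -5.45610952e+01, -2.74324554e+01,  6.45152503e-02,
        1.88100629e-02,  2.47997821e-05]), 'tcp_pos': array([0.18857281, 0.59535502, 0.2219906 ]), 'eef_rot': array([-1.21762854e-04,  1.52794979e-01,  9.88257679e-01, -6.62528769e-04]), 'contact_force': array([-0.44229857, -0.0358309 , -0.87948216]), 'ft_torque': array([ 0.01054508,  0.02657973, -0.01179618]), 'grasp_force': 0.0, 'gripper_width': 0.995943102900286}
```

View pics/side0.png

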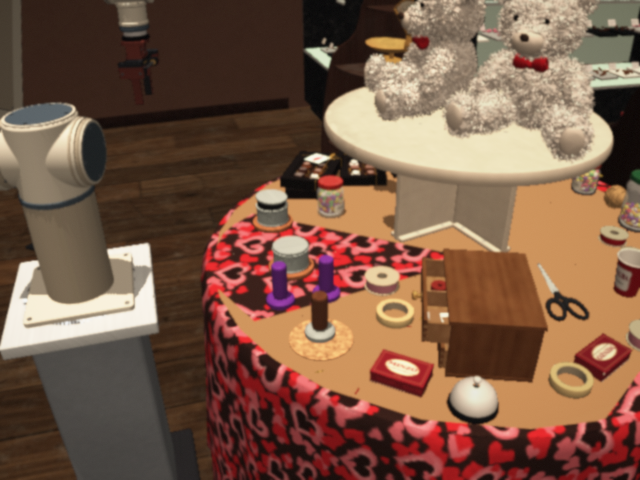

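View pics/top0.png

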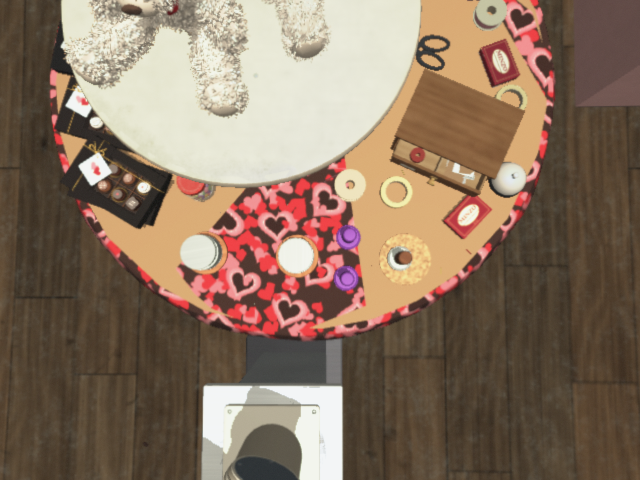

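Side view: the open tin is at (272,210), with the black plug showing under its proud lid. The closed tin is at (291,255), the tamper at (320,318), the mat at (321,339) and the purple decoys at (280,285) and (327,278). In the top view the open tin is at (200,252), the closed tin at (297,256) and the tamper and mat at (404,258).

```bash
cat > h.py <<'E'
import numpy as np, cv2
from scipy.spatial.transform import Rotation as R
from cell import env
class Cam:
    def __init__(s,n):
        f=env.grab_frame(n); s.im=f["color"]; s.K=np.array(f["K"]); s.d=np.array(f["distortion"],float)
        s.eye=np.array(f["eye"]); w,x,y,z=f["attitude"]; s.R=R.from_quat([x,y,z,w]).as_matrix()
        s.hsv=cv2.cvtColor(s.im,cv2.COLOR_RGB2HSV)
    def ray(s,p):
        u=cv2.undistortPoints(np.array(p,float).reshape(-1,1,2),s.K,s.d)[:,0]
        return np.c_[u,np.ones(len(u))]@s.R.T
    def plane(s,p,z):
        r=s.ray(p); return s.eye+r*((z-s.eye[2])/r[:,2])[:,None]
    def proj(s,P):
        return cv2.projectPoints((np.atleast_2d(P)-s.eye)@s.R,np.zeros(3),np.zeros(3),s.K,s.d)[0][:,0]
    def mask(s,lo,hi,box):
        m=cv2.inRange(s.hsv,np.array(lo),np.array(hi)); k=np.zeros_like(m); x0,y0,x1,y1=box; k[y0:y1,x0:x1]=255; return m&k
def big(m):
    c=max(cv2.findContours(m,cv2.RETR_EXTERNAL,cv2.CHAIN_APPROX_NONE)[0],key=cv2.contourArea); return c[:,0].astype(float)
def tri(a,pa,b,pb):
    ra,rb=a.ray([pa])[0],b.ray([pb])[0]; A=np.c_[ra,-rb]; t=np.linalg.lstsq(A,b.eye-a.eye,rcond=None)[0]
    p,q=a.eye+t[0]*ra,b.eye+t[1]*rb; return (p+q)/2,np.linalg.norm(p-q)
E
python3 - <<'E'
from h import *
s,t=Cam("side"),Cam("top")
a=cv2.resize(s.im[185:360,225:400],None,fx=3.4,fy=3.4,interpolation=cv2.INTER_CUBIC)
b=np.vstack([cv2.resize(t.im[230:290,170:240],(200,171)),cv2.resize(t.im[230:290,265:335],(200,171)),cv2.resize(t.im[230:290,370:440],(200,171)),np.zeros((82,200,3),np.uint8)])
cv2.imwrite("pics/crop1.png",np.hstack([a,b])[:,:,::-1])
for n,(u,v) in dict(mat=(405,259),tamp=(403,258),open=(200,252),closed=(297,256)).items(): print(n,t.plane([(u,v)],0.07)[0])
for c,box in((s,(285,315,358,362)),(t,(375,230,435,288))):
    m=c.mask((8,70,120),(25,200,255),box); p=big(m); print("mat ell",cv2.fitEllipse(cv2.convexHull(p.astype(np.float32))))
for p in[(320,310),(320,332),(272,192),(291,241)]: print(s.hsv[p[1],p[0]])
for p in[(403,258),(396,262),(200,250),(297,256),(420,258),(440,250)]: print(t.hsv[p[1],p[0]])
E
```

```text
mat [ 0.44090088 -0.29494999  0.07      ]
tamp [ 0.44306832 -0.29061126  0.07      ]
open [0.45471202 0.15501593 0.07      ]
closed [ 0.44657448 -0.05838708  0.07      ]Traceback (most recent call last):
  File "<stdin>", line 8, in <module>
cv2.error: OpenCV(4.12.0) /io/opencv/modules/imgproc/src/shapedescr.cpp:361: error: (-201:Incorrect size of input array) There should be at least 5 points to fit the ellipse in function 'fitEllipseNoDirect'
```

View pics/crop1.png

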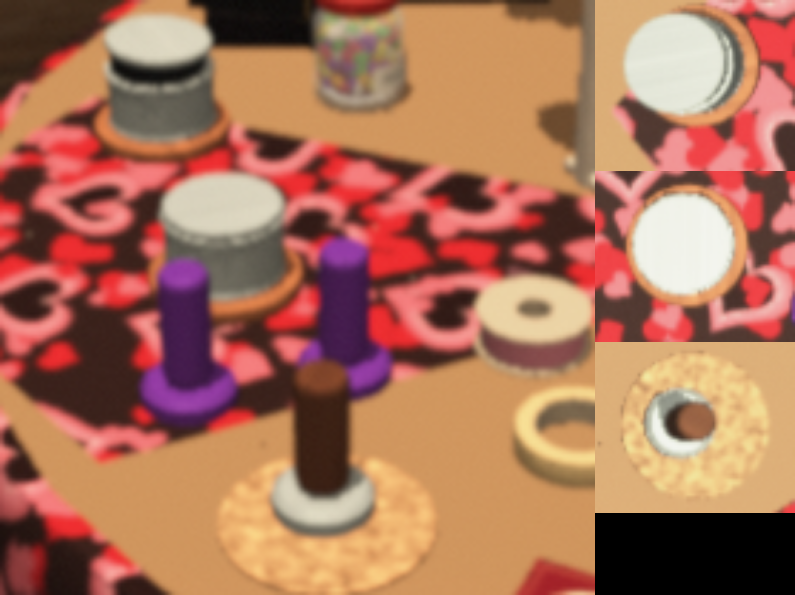

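The crop shows the proud, tilted lid at side px (271,197) and the closed tin's lid at (290,246). The brown tamper's handle top is at (320,296) and the mat centre at (321,339). In the top view these are lid (198,252), closed lid (296,256), handle top (405,258) and mat (405,259).

Run:
```python
from h import *
s,t=Cam("side"),Cam("top")
P=dict(handle=((319.7,295.9),(405,257.7)),lid=((271.5,197.4),(198.2,252)),closed=((290.3,245.9),(295.8,256)),mat=((321,339),(405,259)))
for n,(a,b) in P.items(): print(n,*tri(s,a,t,b))
# refine by ellipse fits of masks, then plane cast
for n,c,lo,hi,box in(("lidS",s,(0,0,165),(180,60,255),(252,185,292,206)),("lidT",t,(0,0,190),(180,45,255),(175,230,235,275)),
  ("closedS",s,(0,0,165),(180,60,255),(268,230,312,262)),("closedT",t,(0,0,190),(180,45,255),(270,232,325,280)),
  ("handT",t,(0,90,60),(16,255,170),(395,245,415,270)),("handS",s,(0,90,70),(16,255,200),(308,286,332,305)),("footT",t,(0,0,120),(180,60,255),(380,240,415,280))):
    m=c.mask(lo,hi,box)
    try: e=cv2.fitEllipse(cv2.convexHull(big(m).astype(np.float32))); print(n,np.round(e[0],1),np.round(e[1],1))
    except Exception as x: print(n,"fail",m.sum()/255)
# mat edge: circle seen by local colour: texture has S lower / V higher than wood
for c,p in((s,(321,339)),(t,(405,259))):
    r=c.hsv[int(p[1])+(4 if c is t else 8)]; x=int(p[0]); print([tuple(int(v) for v in r[i]) for i in list(range(x-38,x-20,2))+list(range(x+20,x+38,2))])
```

```text
handle [ 0.44421052 -0.29200348  0.08967704] 0.0018442271154886596
lid [0.45525163 0.15756203 0.07447949] 0.0014237825064827999
closed [ 0.44797111 -0.05523602  0.05912688] 0.0023351085615962255
mat [ 0.44237159 -0.3061327   0.00140032] 0.00035024304023003347
lidS [271.  196.2] [13.4 30.6]
lidT [198.8 252.1] [34.6 37.8]
closedS [290.  245.1] [17.4 35.3]
closedT [295.5 255. ] [35.  35.2]
handT [404.3 257.5] [12.7 14.4]
handS [317.  294.9] [12.4 19.6]
footT [399.4 258. ] [24.  24.8]
[(14, 140, 208), (15, 140, 207), (15, 140, 208), (15, 142, 203), (14, 144, 207), (15, 140, 231), (16, 135, 240), (17, 128, 245), (17, 128, 246), (17, 130, 244), (17, 132, 244), (16, 137, 235), (14, 143, 227), (14, 145, 215), (14, 144, 200), (15, 140, 206), (14, 140, 208), (15, 140, 208)]
[(17, 115, 221), (16, 115, 220), (16, 114, 221), (16, 114, 220), (16, 114, 221), (16, 114, 221), (16, 120, 194), (23, 97, 242), (21, 105, 241), (19, 110, 239), (18, 114, 237), (22, 100, 240), (17, 113, 225), (16, 115, 222), (16, 115, 221), (16, 115, 222), (16, 117, 221), (16, 117, 221)]
```

Call:
play_rows(motion=[[[0.105, -0.145, 0, 0, 0, 0.039, 1], [0.105, -0.145, 0, 0, 0, 0.039, 1], [0.105, -0.145, 0, 0, 0, 0.039, 1], [0.105, -0.145, 0, 0, 0, 0.039, 1], [0.105, -0.145, 0, 0, 0, 0.039, 1], [0.105, -0.145, 0, 0, 0, 0.039, 1], [0.105, -0.145, 0, 0, 0, 0.039, 1], [0.105, -0.145, 0, 0, 0, 0.039, 1], [0.105, -0.145, 0, 0, 0, 0.039, 1], [0.105, -0.145, 0, 0, 0, 0.039, 1]]], grip_force=25)

```text
clock: 1.13
tcp_pos: [0.3995, 0.3043, 0.2229]
eef_rot: [0.0, -0.001, 1.0, 0.0]
contact_force: [1.0, 0.8, -0.1]
gripper_width: 1.002
grasp_force: 0.0
```

Run:
```python
from h import *
t,s=Cam("top"),Cam("side")
print("foot",t.plane([(399.4,258)],.017),"handle",t.plane([(404.3,257.5)],.093),"handS",s.plane([(319.5,295.5)],.093))
print("lidT",t.plane([(198.8,252.1)],.078),"lidS",s.plane([(271.3,197)],.078),"closedT",t.plane([(295.5,255)],.062))
print("matT",t.plane([(405,259)],.003),"matS",s.plane([(321,339)],.003))
```

```text
foot [[ 0.44415044 -0.29074526  0.017     ]] handle [[ 0.44366406 -0.28974988  0.093     ]] handS [[ 0.44384363 -0.29532246  0.093     ]]
lidT [[0.45422723 0.15541778 0.078     ]] lidS [[0.45456189 0.15260856 0.078     ]] closedT [[ 0.44897291 -0.05450187  0.062     ]]
matT [[ 0.4421711  -0.30583036  0.003     ]] matS [[ 0.44200585 -0.30801374  0.003     ]]
```

Call:
play_rows(motion=[[[0.011, -0.149, 0, 0, 0, 0, 1], [0.011, -0.149, 0, 0, 0, 0, 1], [0.011, -0.149, 0, 0, 0, 0, 1], [0.011, -0.149, 0, 0, 0, 0, 1], [0.011, -0.149, 0, 0, 0, 0, 1], [0.011, -0.149, 0, 0, 0, 0, 1], [0.011, -0.149, 0, 0, 0, 0, 1], [0.011, -0.149, 0, 0, 0, 0, 1], [0.011, -0.149, 0, 0, 0, 0, 1], [0.011, -0.149, 0, 0, 0, 0, 1]]])

```text
clock: 2.07
tcp_pos: [0.4207, 0.007, 0.2229]
eef_rot: [0.0, 0.0, 1.0, 0.0]
contact_force: [0.5, 0.6, -0.8]
gripper_width: 0.999
grasp_force: 0.0
```

Call:
play_rows(motion=[[[0.011, -0.149, 0, 0, 0, 0, 1], [0.011, -0.149, 0, 0, 0, 0, 1], [0.011, -0.149, 0, 0, 0, 0, 1], [0.011, -0.149, 0, 0, 0, 0, 1], [0.011, -0.149, 0, 0, 0, 0, 1], [0.011, -0.149, 0, 0, 0, 0, 1], [0.011, -0.149, 0, 0, 0, 0, 1], [0.011, -0.149, 0, 0, 0, 0, 1], [0.011, -0.149, 0, 0, 0, 0, 1], [0, 0, 0, 0, 0, 0, 1]]])

```text
clock: 2.9
tcp_pos: [0.4418, -0.2642, 0.223]
eef_rot: [0.001, 0.002, 1.0, -0.001]
contact_force: [0.5, -0.2, -0.2]
gripper_width: 1.0
grasp_force: 0.0
```

Call:
play_rows(motion=[[[0.01, -0.135, 0, 0, 0, 0, 1], [0, 0, -0.14, 0, 0, 0, 1], [0, 0, -0.14, 0, 0, 0, 1], [0, 0, -0.14, 0, 0, 0, 1], [0, 0, -0.13, 0, 0, 0, 1], [0, 0, -0.12, 0, 0, 0, 1], [0, 0, -0.1, 0, 0, 0, 1], [0, 0, -0.1, 0, 0, 0, 1], [0, 0, -0.075, 0, 0, 0, 1], [0, 0, 0, 0, 0, 0, 1]]])

```text
clock: 3.73
tcp_pos: [0.4412, -0.2852, 0.0311]
eef_rot: [-0.002, 0.0, 1.0, 0.002]
contact_force: [-0.7, 0.9, -0.0]
gripper_width: 1.001
grasp_force: 0.0
```

Run:
```python
from h import *
s,t=Cam("side"),Cam("top")
a=cv2.resize(s.im[240:360,260:400],(700,600),interpolation=cv2.INTER_CUBIC)
cv2.imwrite("pics/crop2.png",a[:,:,::-1]); print(env.sense()["tcp_pos"],env.sense()["contact_force"])
```

```text
[ 0.44257289 -0.28647923  0.0335571 ] [ 0.20793241 -0.15738216  0.02637546]
```

View pics/crop2.png

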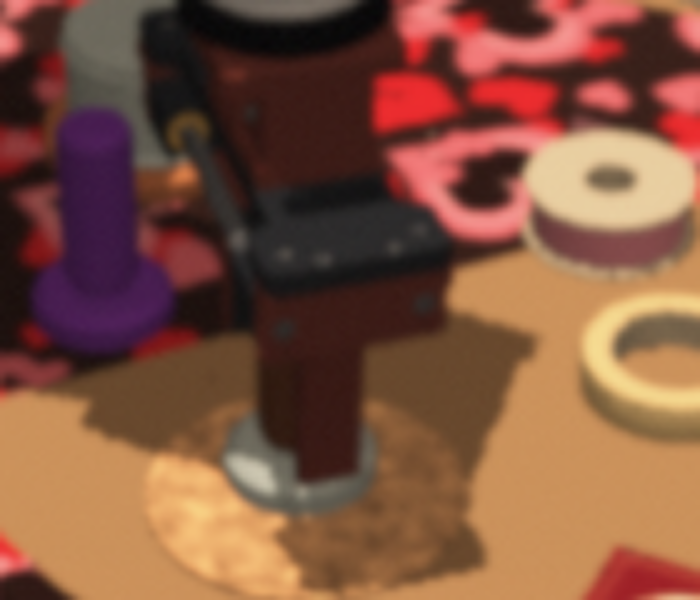

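Side crop: the fingers straddle the wooden handle, with the foot at crop (299,465), clear of the cork and the purple decoys. I'll nudge the tool into line and close.

Call:
play_rows(motion=[[[0.007, -0.022, 0, 0, 0, 0, 1], [0, 0, 0, 0, 0, 0, 1], [0, 0, 0, 0, 0, 0, 0.6], [0, 0, 0, 0, 0, 0, 0.45], [0, 0, 0, 0, 0, 0, 0.3], [0, 0, 0, 0, 0, 0, 0.2], [0, 0, 0, 0, 0, 0, 0], [0, 0, 0, 0, 0, 0, 0], [0, 0, 0, 0, 0, 0, 0], [0, 0, 0, 0, 0, 0, 0]]], grip_force=40)

```text
clock: 4.67
tcp_pos: [0.4439, -0.2918, 0.0336]
eef_rot: [-0.0, 0.0, 1.0, 0.0]
contact_force: [-0.3, 0.4, 0.6]
gripper_width: 0.432
grasp_force: 0.0
```

Call:
play_rows(motion=[[[0, 0, 0, 0, 0, 0, 0], [0, 0, 0, 0, 0, 0, 0], [0, 0, 0, 0, 0, 0, 0], [0, 0, 0, 0, 0, 0, 0]]])

```text
clock: 5.0
tcp_pos: [0.444, -0.2919, 0.0337]
eef_rot: [0.0, 0.0, 1.0, -0.0]
contact_force: [0.3, -1.0, -1.3]
gripper_width: 0.343
grasp_force: 40.0
```

Call:
play_rows(motion=[[[0, 0, 0.05, 0, 0, 0, 0], [0, 0, 0.1, 0, 0, 0, 0], [0, 0, 0.1, 0, 0, 0, 0], [0, 0, 0.1, 0, 0, 0, 0], [0, 0, 0.1, 0, 0, 0, 0], [0, 0, 0.1, 0, 0, 0, 0], [0, 0, 0.1, 0, 0, 0, 0], [0, 0, 0.1, 0, 0, 0, 0], [0, 0, 0, 0, 0, 0, 0], [0, 0, 0, 0, 0, 0, 0]]])

```text
clock: 5.83
tcp_pos: [0.4442, -0.2919, 0.1846]
eef_rot: [0.001, 0.0, 1.0, -0.001]
contact_force: [-0.6, 0.7, -2.0]
gripper_width: 0.347
grasp_force: 40.0
```

Call:
play_rows(motion=[[[0.003, 0.06, 0, 0, 0, 0, 0], [0.003, 0.12, 0, 0, 0, 0, 0], [0.003, 0.12, 0, 0, 0, 0, 0], [0.003, 0.12, 0, 0, 0, 0, 0], [0.003, 0.12, 0, 0, 0, 0, 0], [0.003, 0.12, 0, 0, 0, 0, 0], [0.003, 0.12, 0, 0, 0, 0, 0], [0.003, 0.12, 0, 0, 0, 0, 0], [0.003, 0.12, 0, 0, 0, 0, 0], [0.003, 0.12, 0, 0, 0, 0, 0]]])

```text
clock: 6.67
tcp_pos: [0.4481, -0.0618, 0.1821]
eef_rot: [-0.002, 0.0, 1.0, 0.0]
contact_force: [0.0, -0.3, -2.7]
gripper_width: 0.347
grasp_force: 40.0
```

Call:
play_rows(motion=[[[0.003, 0.12, 0, 0, 0, 0, 0], [0.003, 0.12, 0, 0, 0, 0, 0], [0.003, 0.12, 0, 0, 0, 0, 0], [0.003, 0.12, 0, 0, 0, 0, 0], [0.003, 0.12, 0, 0, 0, 0, 0], [0.003, 0.12, 0, 0, 0, 0, 0], [0.003, 0.12, 0, 0, 0, 0, 0], [0.003, 0.12, 0, 0, 0, 0, 0], [0, 0.07, 0, 0, 0, 0, 0], [0, 0.06, 0, 0, 0, 0, 0]]])

```text
clock: 7.5
tcp_pos: [0.4529, 0.1557, 0.1821]
eef_rot: [-0.002, -0.0, 1.0, -0.0]
contact_force: [0.3, -0.9, -1.7]
gripper_width: 0.346
grasp_force: 40.0
```

Run:
```python
from h import *
s,t=Cam("side"),Cam("top")
a=cv2.resize(s.im[140:240,210:330],(480,400),interpolation=cv2.INTER_CUBIC)
b=cv2.resize(t.im[170:300,130:260],(320,320),interpolation=cv2.INTER_CUBIC); b=np.vstack([b,np.zeros((80,320,3),np.uint8)])
cv2.imwrite("pics/crop3.png",np.hstack([a,b])[:,:,::-1]); e=env.sense(); print(e["tcp_pos"],e["contact_force"],e["gripper_width"],e["eef_rot"])
```

```text
[0.45352621 0.15554964 0.18248913] [-1.59912261 -0.60405741 -3.22009602] 0.3478477235614485 [-1.13117686e-03 -7.97341629e-04  9.99999016e-01 -2.30472746e-04]
```

View pics/crop3.png

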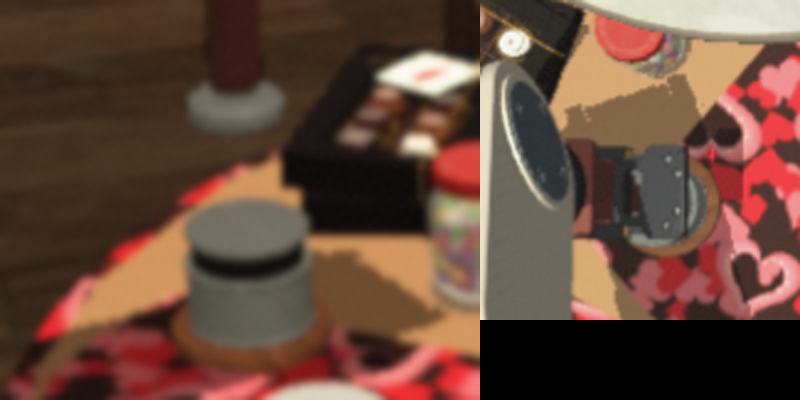

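Side crop: the tamper hangs upright with its foot at crop (236,105), above the lid at (248,232). I'll check the alignment numerically and lower in small steps.

Run:
```python
from h import *
s=Cam("side"); e=env.sense(); p=e["tcp_pos"]
print("expect foot top centre",s.proj([p[0],p[1],p[2]-.0307+.014]),"lid centre",s.proj([.4545,.1545,.078]))
m=s.mask((0,0,90),(180,70,255),(250,155,290,176)); print(cv2.fitEllipse(cv2.convexHull(big(m).astype(np.float32))))
```

```text
expect foot top centre [[268.88192736 163.1637173 ]] lid centre [[271.10612668 196.67632066]]
((268.91021728515625, 165.05712890625), (12.861701011657715, 22.1405029296875), 86.33584594726562)
```

Call:
play_rows(motion=[[[0.003, -0.003, -0.04, 0, 0, 0, 0], [0, 0, -0.08, 0, 0, 0, 0], [0, 0, -0.08, 0, 0, 0, 0], [0, 0, -0.06, 0, 0, 0, 0], [0, 0, -0.04, 0, 0, 0, 0], [0, 0, -0.03, 0, 0, 0, 0], [0, 0, 0, 0, 0, 0, 0]]], grip_force=60)

```text
clock: 8.23
tcp_pos: [0.4546, 0.1528, 0.1164]
eef_rot: [-0.001, 0.001, 1.0, -0.0]
contact_force: [-0.7, 0.8, -2.7]
gripper_width: 0.349
grasp_force: 60.0
```

Call:
play_rows(motion=[[[0, 0, -0.01, 0, 0, 0, 0], [0, 0, -0.01, 0, 0, 0, 0], [0, 0, -0.01, 0, 0, 0, 0], [0, 0, -0.01, 0, 0, 0, 0], [0, 0, -0.01, 0, 0, 0, 0], [0, 0, -0.01, 0, 0, 0, 0], [0, 0, -0.01, 0, 0, 0, 0], [0, 0, 0, 0, 0, 0, 0]]])

```text
clock: 8.9
tcp_pos: [0.4556, 0.1537, 0.1037]
eef_rot: [0.0, 0.0, 1.0, 0.0]
contact_force: [-0.2, 0.1, 0.8]
gripper_width: 0.34
grasp_force: 60.0
```

Call:
play_rows(motion=[[[0, 0, -0.01, 0, 0, 0, 0], [0, 0, -0.01, 0, 0, 0, 0], [0, 0, -0.01, 0, 0, 0, 0], [0, 0, -0.01, 0, 0, 0, 0], [0, 0, 0, 0, 0, 0, 0], [0, 0, 0, 0, 0, 0, 0]]])

```text
clock: 9.4
tcp_pos: [0.4556, 0.1537, 0.0956]
eef_rot: [0.0, 0.0, 1.0, 0.0]
contact_force: [1.4, -1.1, 0.7]
gripper_width: 0.344
grasp_force: 60.0
```

Call:
play_rows(motion=[[[0, 0, -0.005, 0, 0, 0, 0], [0, 0, -0.005, 0, 0, 0, 0], [0, 0, -0.005, 0, 0, 0, 0]]])

```text
clock: 9.65
tcp_pos: [0.4557, 0.1537, 0.093]
eef_rot: [0.0, 0.0, 1.0, 0.0]
contact_force: [0.3, -0.9, 6.8]
gripper_width: 0.343
grasp_force: 60.0
```

Call:
play_rows(motion=[[[0, 0, -0.005, 0, 0, 0, 0], [0, 0, 0, 0, 0, 0, 0]]])

```text
clock: 9.82
tcp_pos: [0.4557, 0.1537, 0.0924]
eef_rot: [0.0, 0.0, 1.0, 0.0]
contact_force: [-1.6, -0.9, 11.2]
gripper_width: 0.347
grasp_force: 60.0
```

Call:
play_rows(motion=[[[0, 0, -0.005, 0, 0, 0, 0], [0, 0, 0, 0, 0, 0, 0]]])

```text
clock: 9.98
tcp_pos: [0.4559, 0.1537, 0.0922]
eef_rot: [0.0, 0.0, 1.0, 0.0]
contact_force: [-4.6, -1.4, 22.4]
gripper_width: 0.341
grasp_force: 60.0
```

Call:
play_rows(motion=[[[0, 0, -0.004, 0, 0, 0, 0], [0, 0, 0, 0, 0, 0, 0], [0, 0, 0, 0, 0, 0, 0]]])

```text
clock: 10.23
tcp_pos: [0.4559, 0.1538, 0.092]
eef_rot: [0.001, 0.0, 1.0, 0.0]
contact_force: [-5.6, -3.1, 30.7]
gripper_width: 0.344
grasp_force: 60.0
```

Call:
play_rows(motion=[[[0, 0, 0, 0, 0, 0, 0], [0, 0, 0, 0, 0, 0, 0], [0, 0, 0, 0, 0, 0, 0], [0, 0, 0, 0, 0, 0, 0]]])

```text
clock: 10.57
tcp_pos: [0.4559, 0.1537, 0.092]
eef_rot: [0.001, 0.0, 1.0, 0.0]
contact_force: [-6.0, -3.8, 30.3]
gripper_width: 0.343
grasp_force: 60.0
```

Run:
```python
from h import *
s=Cam("side")
cv2.imwrite("pics/crop4.png",cv2.resize(s.im[150:240,210:330],(800,600),interpolation=cv2.INTER_CUBIC)[:,:,::-1])
```

```text
(no output)
```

View pics/crop4.png

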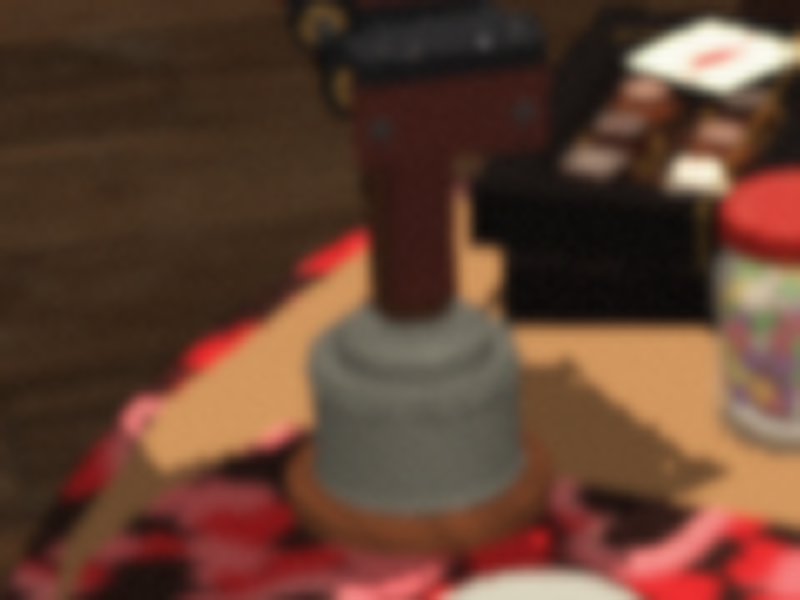

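The crop shows the lid down on the rim and level, with no black plug visible and the foot flat on it around (415,345). Now I'll lift and take the tamper back.

Call:
play_rows(motion=[[[0, 0, 0.02, 0, 0, 0, 0], [0, 0, 0.05, 0, 0, 0, 0], [0, 0, 0.09, 0, 0, 0, 0], [0, 0, 0.1, 0, 0, 0, 0], [0, 0, 0.1, 0, 0, 0, 0], [0, 0, 0.1, 0, 0, 0, 0], [0, -0.06, 0, 0, 0, 0, 0], [-0.004, -0.12, 0, 0, 0, 0, 0], [-0.004, -0.12, 0, 0, 0, 0, 0], [-0.004, -0.12, 0, 0, 0, 0, 0]]])

```text
clock: 11.45
tcp_pos: [0.4518, 0.0682, 0.181]
eef_rot: [-0.001, -0.0, 1.0, -0.0]
contact_force: [0.4, -0.6, -1.9]
gripper_width: 0.344
grasp_force: 60.0
```

Call:
play_rows(motion=[[[-0.004, -0.12, 0, 0, 0, 0, 0], [-0.004, -0.12, 0, 0, 0, 0, 0], [-0.004, -0.12, 0, 0, 0, 0, 0], [-0.004, -0.12, 0, 0, 0, 0, 0], [-0.004, -0.12, 0, 0, 0, 0, 0], [-0.004, -0.12, 0, 0, 0, 0, 0], [-0.004, -0.12, 0, 0, 0, 0, 0], [-0.004, -0.12, 0, 0, 0, 0, 0], [-0.004, -0.12, 0, 0, 0, 0, 0], [-0.004, -0.12, 0, 0, 0, 0, 0]]])

```text
clock: 12.28
tcp_pos: [0.4435, -0.1717, 0.1807]
eef_rot: [-0.001, 0.0, 1.0, 0.0]
contact_force: [1.3, -0.7, -2.3]
gripper_width: 0.342
grasp_force: 60.0
```

Call:
play_rows(motion=[[[-0.004, -0.12, 0, 0, 0, 0, 0], [-0.004, -0.12, 0, 0, 0, 0, 0], [-0.004, -0.12, 0, 0, 0, 0, 0], [-0.004, -0.12, 0, 0, 0, 0, 0], [0, -0.12, 0, 0, 0, 0, 0], [0, -0.08, 0, 0, 0, 0, 0], [0, 0, 0, 0, 0, 0, 0], [0, 0, 0, 0, 0, 0, 0]]])

```text
clock: 12.95
tcp_pos: [0.4408, -0.3065, 0.1809]
eef_rot: [-0.001, 0.001, 1.0, 0.001]
contact_force: [-0.2, 0.6, -3.1]
gripper_width: 0.345
grasp_force: 60.0
```

Run:
```python
from h import *
s=Cam("side")
a=cv2.resize(s.im[180:240,240:320],(480,360),interpolation=cv2.INTER_CUBIC)
b=cv2.resize(s.im[230:350,280:360],(240,360),interpolation=cv2.INTER_CUBIC)
cv2.imwrite("pics/crop5.png",np.hstack([a,b])[:,:,::-1])
```

```text
(no output)
```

View pics/crop5.png

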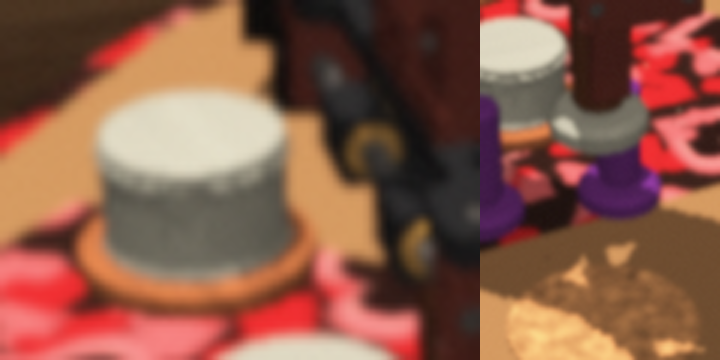

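Call:
play_rows(motion=[[[0, 0, -0.06, 0, 0, 0, 0], [0, 0, -0.1, 0, 0, 0, 0], [0, 0, -0.1, 0, 0, 0, 0], [0, 0, -0.1, 0, 0, 0, 0], [0, 0, -0.1, 0, 0, 0, 0], [0, 0, -0.1, 0, 0, 0, 0], [0, 0, -0.07, 0, 0, 0, 0], [0, 0, -0.04, 0, 0, 0, 0], [0, 0, 0, 0, 0, 0, 0], [0, 0, 0, 0, 0, 0, 0]]])

```text
clock: 13.83
tcp_pos: [0.4417, -0.3057, 0.0479]
eef_rot: [-0.0, -0.0, 1.0, 0.0]
contact_force: [0.1, 0.2, -2.8]
gripper_width: 0.343
grasp_force: 60.0
```

The crop shows the lid home and level at crop (192,135), and the tamper held upright above the mat. Lowering the last 14 mm gently.

Call:
play_rows(motion=[[[0, 0, -0.02, 0, 0, 0, 0], [0, 0, -0.02, 0, 0, 0, 0], [0, 0, -0.01, 0, 0, 0, 0], [0, 0, -0.01, 0, 0, 0, 0], [0, 0, 0, 0, 0, 0, 0], [0, 0, 0, 0, 0, 0, 0]]])

```text
clock: 14.33
tcp_pos: [0.4417, -0.3064, 0.0359]
eef_rot: [0.0, 0.0, 1.0, 0.0]
contact_force: [0.4, 1.1, -2.1]
gripper_width: 0.347
grasp_force: 60.0
```

Call:
play_rows(motion=[[[0, 0, -0.005, 0, 0, 0, 0], [0, 0, -0.004, 0, 0, 0, 0], [0, 0, 0, 0, 0, 0, 0], [0, 0, 0, 0, 0, 0, 0]]])

```text
clock: 14.67
tcp_pos: [0.4417, -0.3064, 0.034]
eef_rot: [-0.0, 0.0, 1.0, 0.0]
contact_force: [0.6, -1.7, -2.6]
gripper_width: 0.344
grasp_force: 60.0
```

Call:
play_rows(motion=[[[0, 0, -0.004, 0, 0, 0, 0], [0, 0, 0, 0, 0, 0, 0], [0, 0, 0, 0, 0, 0, 0]]])

```text
clock: 14.92
tcp_pos: [0.4418, -0.3065, 0.0336]
eef_rot: [0.0, 0.0, 1.0, -0.0]
contact_force: [-1.5, 0.1, 2.9]
gripper_width: 0.343
grasp_force: 60.0
```

Call:
play_rows(motion=[[[0, 0, -0.003, 0, 0, 0, 0], [0, 0, 0, 0, 0, 0, 0], [0, 0, 0, 0, 0, 0, 0]]])

```text
clock: 15.17
tcp_pos: [0.4418, -0.3065, 0.0336]
eef_rot: [0.0, 0.0, 1.0, -0.0]
contact_force: [-2.5, 1.9, 10.6]
gripper_width: 0.344
grasp_force: 60.0
```

Seated on the mat. I'll ease off the small preload and open.

Call:
play_rows(motion=[[[0, 0, 0.004, 0, 0, 0, 0], [0, 0, 0, 0, 0, 0, 0.4], [0, 0, 0, 0, 0, 0, 0.5], [0, 0, 0, 0, 0, 0, 0.7], [0, 0, 0, 0, 0, 0, 1], [0, 0, 0, 0, 0, 0, 1], [0, 0, 0, 0, 0, 0, 1], [0, 0, 0, 0, 0, 0, 1], [0, 0, 0, 0, 0, 0, 1], [0, 0, 0, 0, 0, 0, 1]]])

```text
clock: 16.0
tcp_pos: [0.4417, -0.3064, 0.0335]
eef_rot: [0.0, 0.0, 1.0, -0.0]
contact_force: [0.6, 0.0, -0.2]
gripper_width: 0.967
grasp_force: 0.0
```

Call:
play_rows(motion=[[[0, 0, 0, 0, 0, 0, 1], [0, 0, 0.05, 0, 0, 0, 1], [0, 0, 0.1, 0, 0, 0, 1], [0, 0, 0.12, 0, 0, 0, 1], [0, 0, 0.15, 0, 0, 0, 1], [0, 0, 0.15, 0, 0, 0, 1], [0, 0, 0.15, 0, 0, 0, 1], [0, 0, 0.15, 0, 0, 0, 1], [0, 0, 0, 0, 0, 0, 1], [0, 0, 0, 0, 0, 0, 1]]])

```text
clock: 16.83
tcp_pos: [0.4426, -0.307, 0.2099]
eef_rot: [0.002, 0.0, 1.0, -0.001]
contact_force: [-0.8, 0.1, -0.4]
gripper_width: 0.999
grasp_force: 0.0
```

Run:
```python
from h import *
s=Cam("side")
cv2.imwrite("pics/crop6.png",cv2.resize(s.im[180:390,220:450],(657,600),interpolation=cv2.INTER_CUBIC)[:,:,::-1]); e=env.sense(); print(e["tcp_pos"],e["gripper_width"],e["contact_force"])
```

```text
[ 0.44170661 -0.30637538  0.2082372 ] 0.9993750420671512 [-0.11729958  0.56766771  0.28284877]
```

View pics/crop6.png

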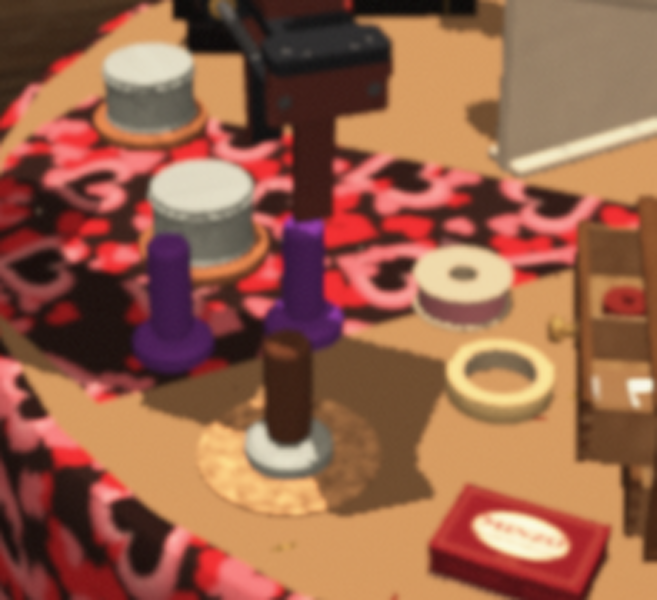

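The crop shows the tamper upright at the mat's centre (288,450), both lids home and level, the bystanders where they were and the gripper clear.

```bash
python3 -c "
from cell import env
print(env.sign_off())"
```

```text
the job is handed in; nothing more can be done
None
```

I pressed the proud lid fully home and level with the tamper, stood the tamper back upright at the centre of its cork mat and let go, then handed the job in about 17 s into the 54 s; the hand-in returned no verdict.

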